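# Hang the charged work lamp on the empty lamp post

### The arm

A 7-joint arm with a two-finger parallel gripper is mounted at the origin on the work surface. World frame = base frame: x ahead of the robot, y to its left, z up, the work surface at z = 0. Lengths are in mm, angles in rad, forces in N, time in s.
With the tool pointing down it reaches from about 425 to 950 mm from the base axis. Payload 4.7 kg.
Tool frame: the origin (TCP) lies on the centre line of the jaws, within the pads' length; the fingertips stand 14 mm ahead of it and the grasp point (between the pads) lies 5 mm behind it; z points along the fingers, y is the direction in which the jaws open and shut (so a half turn about z gives the same grasp; the last joint's range is limited). The gripper opens to 85 mm and grips with 20 to 120 N. Pads are 22 mm wide; open, the fingers measure 114 mm over their backs; the gripper's body (76 mm by 85 mm) begins 54 mm behind the grasp point. The pads swing forward as they close: fully open they stand 13 mm farther back than shut.
Start: joints at [-1.358, 0.469, -0.049, 1.532, 0.024, 1.141, -0.082], TCP at [161.587, 655.39, 245.335] pointing down, gripper open.
Joint ranges: [-2.59, 2.59], [-0.33, 1.99], [-1.39, 1.29], [0.1, 2.45], [-1.04, 4.18], [0.21, 1.99], [-2.66, 2.66]. Speed limits (rad/s): [2.57, 2.57, 3.14, 3.14, 3.14, 3.14, 3.14].

### API

Orientations are given as [roll, pitch, yaw] about the fixed x, y, z axes, in that order (R = Rz(yaw) Ry(pitch) Rx(roll)).
In Python, from plant import bot, cams gives the robot as it stands.
- The arm moves only by the shell command python3 -m creep 'ROWS' [FORCE]. ROWS is JSON, a list of rows, each a list of 7 numbers: the closure, from 0 (fully open) to 1 (shut), then the shift along the tool's x, y, z in m, then the turn, a rotation vector about the tool's x, y, z in rad. In form: [[grip, dx, dy, dz, ax, ay, az], ...]. A call has 1 to 5 rows; each row shifts and turns the pose as measured when the row begins, along the tool's axes as they then stand; what a row does not reach is not made up. A row lasts 1/8 s, in which the tool goes at most 62.5 mm and 10.7 degrees, less where a joint would pass 70% of its speed; a pose out of reach is approached as far as the arm can. A call with a gripper value outside its range is refused whole. The fingers move at their own pace and stop on an object; FORCE is the grip in N (left out, the last holds). Time passes only in rows, so rows that do not move let the fingers close. It gives the time, the measured TCP pose, the force and the opening at its end, in the units of the state.
- bot.get_state(): the state, without advancing time (a new reading comes with each control period).
- cams.capture(name): name is "scene" or "top" or "wrist"; returns a dict with "color" (420x560x3 uint8, blue, green, red), "fovy" (degrees; the focal length in pixels is half the picture's height over the tangent of half this angle, whatever the lens; pixels are square), "cx", "cy" (the principal point, pixels), "R" (3x3) and "t" (3): a world point X has camera coordinates R X + t. Camera axes: x right, y down, z forward; pixel columns grow to the right and rows downward; lengths in mm; the calibration is good to about 2 mm. The wrist camera is an equidistant fisheye: a pixel r from the principal point sees the ray r / f radians off the axis. A picture is of the moment at which its call begins. There is no depth.
- bot.job_done(): hands the job in, once; it reports no verdict.
The state is a dict: "time_s": time; "joint_pos": joint angles; "qd": joint speeds; "tau": joint torques, N m; "position": TCP position; "orientation": TCP orientation; "wrist_force": force on the tool from outside, world axes, zero at the start; "torque": the same for the moment, N m; "finger_gap": finger opening in mm.
Only numpy, scipy, OpenCV 4.12 (cv2) and the standard library are available. Lean on these libraries where they do the work, as an engineer would, in place of code of your own. Each camera call takes 0.05 s, during which the arm holds its last target. There are 200 camera calls.

### The job

Take the charged work lamp, the one with the green status light, out of the charging dock (it is clicked in, so pull it straight up) and hang it by the notch in the middle of its handle on the hook of the empty lamp post, so that it hangs there freely, upright and still. Leave the lamp that is still charging (red light) in its bay and the lit lamp on its hook, and do not shift any of the other things on the bench.

Things in the scene. Friction and masses are not known exactly. Their poses are not given: they have to be found in the camera images.
- lamp_charged: The lamp to hang: teal/black cordless lantern, 189 mm tall, 0.38-0.6 kg, green status ring and two green lenses on the cap. Stands in either dock bay. Origin: centre of underside; z up, y along the handle bar, x across it. Foot 66 x 66 x 28 mm, cap 74 mm across, cap top at z=120. All lamps: stiff black handle, bar on uprights at y=+-50 (8 wide, outer faces +-54).
- lamp_charged_notch (a point): Hanging notch in that lamp's handle bar, where the hook's rod rests (x=y=0, z=180 of the lamp). Bar straight along y, 108 long, 10 thick (x), from z=173 to 189; in the middle of its underside a V notch 18 wide, 9 deep that centres on the rod. Window below 53 high, 92 wide. Pinched at z=181, 28 mm to one side of the middle (grip 110 N), the lamp is carried about level and the notch stays free.
- lamp_charging: The lamp still charging: same make, but red status ring and lenses; in the other dock bay, 135 mm beside the charged one; it stays there. Origin at the centre of its underside.
- lamp_lit: The lit lamp: same make, yellowish lens, dark status ring; hangs by its handle on the busy post's hook, underside 85 mm above the bench; it stays there. Origin at the centre of its underside, handle along its y.
- dock: Two-bay charging dock screwed to the bench: black base 100 x 250 x 12 mm, two grey square pockets with walls up to z=36. Origin: centre of underside; bays at its y=-67.5 and +67.5, lamps stand at z=12, handles along its y. Two sprung balls grip each lamp's foot: 8-12 N besides the weight, straight up, frees it within 10 mm; it is clear of the pocket after 25 mm.
- post_free: The empty lamp post, bolted to the bench, left or right: flange 90 mm across, 16 mm tube; hook of yellow vinyl-dipped 8 mm rod along its own -x. Origin: centre of flange underside. Top edge of the hook (mm): arm z=281 from x=0 to -60, falling to the seat z=265 from x=-85 to -105, rising to the tip at x=-121, z=281. Nothing of it is higher.
- hook_free (a point): Middle of the seat of the empty post's hook, on top of the rod (x=-95, z=265 mm of the post). The lamp's bar lies across the rod here, along the post's y, the rod in its notch.
- post_busy: The other lamp post, same as the empty one, at the other end; the lit lamp hangs on it.
- hook_busy (a point): Middle of the seat of the busy post's hook.
- driver: Bystander: red/black cordless impact driver standing on its battery, 222 mm tall, footprint 115 x 75 mm, nose and bit along its +x out to 141 mm at height 186 mm, motor back to x=-63. Origin: centre of underside. In front, near the robot, left or right.
- bottle: Bystander: clear bottle, 215 mm tall, 68 mm across, pink label, white cap. Origin at the centre of its underside. It stands in front on the side where the driver is not.
- router: Bystander: cordless trim router, clear base 88 mm across, battery on top 209 mm high, within 70 mm of its axis. Origin at the centre of its underside. Stands behind the dock.
- rings: Bystander: stack of three plywood rings, 120 mm across, 60 mm high. Origin at the centre of its underside. Behind the dock.
- mallet: Bystander: wooden mallet lying on the bench, 62 mm high, handle along its -x, 305 mm long in all. At the far left or right.
- hammer: Bystander: hammer with a wooden handle lying on the bench along its x, 290 mm long. At the far right or left.
There are look-alikes about, which are no part of the job. What is shaped like the lamp_charged but pink is not meant. What is shaped like the lamp_lit but blue is not meant.

How it is judged (in metres and radians):
On the way:
1. The charged lamp is out of the dock: lifted at least 60 mm above its seat, not touching the dock (z of lamp_charged in the frame of dock above 0.072 m and contact force between lamp_charged and dock below 0.05 N), for 0.1 s.
At the end, for the whole second after the job is handed in: Charged lamp let go on the empty post's hook: notch within 15 mm of the seat's middle, weight on the post, upright within 0.22 rad, at rest (0.03 m/s, 0.3 rad/s). Charging lamp within 10 mm, lit lamp (on its hook) and all other bystanders within 30 mm of their starts (distance between lamp_charged_notch and hook_free below 0.015 m and contact force between lamp_charged and post_free above 2 N and angle between lamp_charged's own z axis and vertical below 0.22 rad and linear speed of lamp_charged below 0.03 m/s and angular speed of lamp_charged below 0.3 rad/s and distance of lamp_charging from where it was at the start of the episode below 0.01 m and distance between hook_busy and lamp_lit below 0.19 m and distance of each of lamp_lit, driver, bottle, router, rings, mallet, hammer from where it was at the start of the episode below 0.03 m); the robot touches nothing.
It fails at once if The lamp that is still charging is pulled up or shifted more than 10 mm (distance of lamp_charging from where it was at the start of the episode above 0.01 m).
It fails at once if The lit lamp is knocked off its hook or swung more than 60 mm (distance of lamp_lit from where it was at the start of the episode above 0.06 m).
It fails at once if A bystander (driver, bottle, router, rings, mallet, hammer) is shifted more than 30 mm or knocked over (distance of any of driver, bottle, router, rings, mallet, hammer from where it was at the start of the episode above 0.03 m or angle between any of driver, bottle, router's own z axis and vertical above 0.4 rad).
It fails at once if The charged lamp is tipped over (angle between lamp_charged's own z axis and vertical above 0.9 rad).
It also fails if it takes over 48 s, if anything falls off the work surface, if the arm or the gripper's body presses on something with over 40 N, if the wrist force passes 120 N, or if a joint passes its speed limit or range.

## Working session

There is one attempt and no reset: what is moved stays moved. The work goes in short steps, Python scripts to look and compute and a shell command to move; the robot and the scene stay as the last step left them, time stands still between calls to the robot, and variables do not carry over. Pictures are saved under pics/ and viewed, and the job is handed in when it is done.

```bash
mkdir -p pics; ls; python3 - <<'E'
from plant import bot,cams
import cv2
for n in("scene","top","wrist"):
    c=cams.capture(n); cv2.imwrite(f"pics/{n}0.png",c["color"]); print(n,c["fovy"],c["cx"],c["cy"],c["R"],c["t"])
s=bot.get_state(); print({k:s[k] for k in("time_s","position","orientation","finger_gap","wrist_force")})
E
```

```text
pics
scene 56.37421867473836 279.02791730985 206.89605348933247 [[ 0.81730282  0.57597942  0.01624212]
 [ 0.46410769 -0.64132997 -0.61098275]
 [-0.34149694  0.50689602 -0.79147727]] [-449.07164971 -139.49196881 1629.98986903]
top 47.78317936449683 272.0632484046243 209.36511092044174 [[ 0.00966536 -0.99983701 -0.01524876]
 [-0.99208556 -0.00767901 -0.12532864]
 [ 0.12519112  0.01633942 -0.99199809]] [3.42201847e-01 5.35864408e+02 1.76131152e+03]
wrist 65.70646984690485 274.1923853933757 215.08637362775764 [[ 0.23983673  0.97081195 -0.00157975]
 [ 0.92839721 -0.22888192  0.29273141]
 [ 0.28382557 -0.07167438 -0.9561934 ]] [-674.01298562  -39.1538556   378.39494902]
{'time_s': 0.15, 'position': array([161.5328575 , 654.96169161, 244.50846247]), 'orientation': array([-3.14012089e+00,  9.80206504e-05,  2.89981366e+00]), 'finger_gap': 85.71330968668461, 'wrist_force': array([ 0.85951551, -0.01454079, -0.22660538])}
```

View pics/scene0.png

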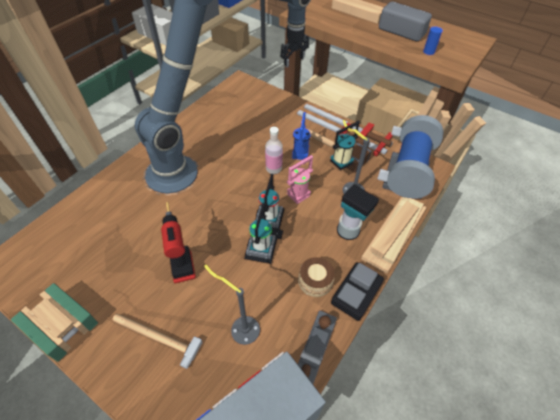

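View pics/top0.png

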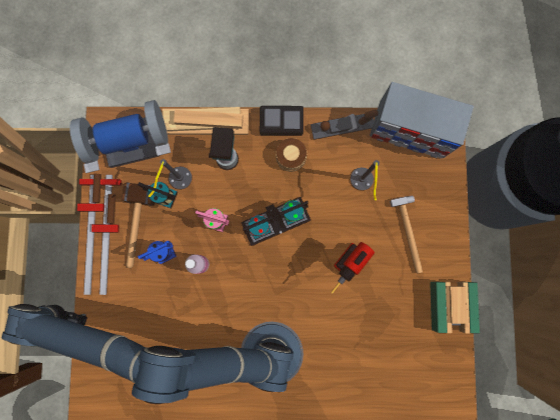

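View pics/wrist0.png

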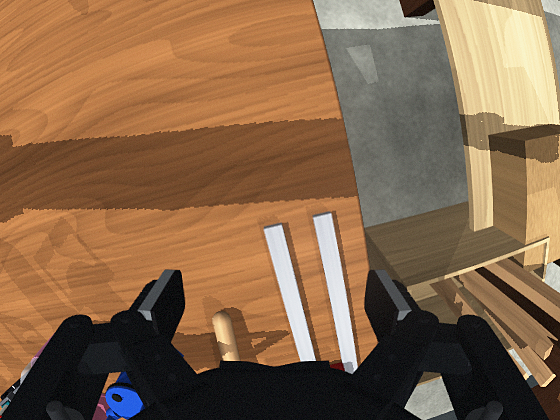

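The top view shows these candidates: the lamp in the dock with green lights at (293,212), the one with red lights at (262,228), a pink look-alike at (212,217), a blue one at (157,252), and the lit lamp at (160,192). I choose the one at (293,212). The empty post is on the right, with its flange at (362,180) and yellow hook at (376,185). I'll check both in close crops.

```bash
cat > h.py <<'E'
import numpy as np, cv2
from plant import bot,cams
def f(c): return c["color"].shape[0]/2/np.tan(np.radians(c["fovy"]/2))
def ray(c,u,v,fish=False):
    x=np.array([(u-c["cx"])/f(c),(v-c["cy"])/f(c)])
    if fish:
        r=np.linalg.norm(x); d=np.r_[x/r*np.sin(r),np.cos(r)]
    else: d=np.r_[x,1]
    R=np.array(c["R"]);t=np.array(c["t"]); d=R.T@d
    return -R.T@t, d/np.linalg.norm(d)
def plane(c,u,v,z,fish=False):
    o,d=ray(c,u,v,fish); return o+d*(z-o[2])/d[2]
def proj(c,X,fish=False):
    p=np.array(c["R"])@np.array(X,float)+np.array(c["t"])
    if fish:
        r=np.hypot(p[0],p[1]); th=np.arctan2(r,p[2]); return np.array([c["cx"],c["cy"]])+f(c)*th*p[:2]/r
    return np.array([c["cx"],c["cy"]])+f(c)*p[:2]/p[2]
def two(c1,p1,c2,p2,f1=False,f2=False):
    o,d=ray(c1,*p1,f1);q,e=ray(c2,*p2,f2)
    s=np.linalg.lstsq(np.c_[d,-e],q-o,rcond=None)[0]
    a,b=o+s[0]*d,q+s[1]*e
    return (a+b)/2,np.linalg.norm(a-b)
def crop(c,u0,v0,u1,v1,k,name):
    cv2.imwrite("pics/"+name,cv2.resize(c["color"][v0:v1,u0:u1],None,fx=k,fy=k,interpolation=cv2.INTER_CUBIC))
E
python3 - <<'E'
from h import *
t=cams.capture("top");s=cams.capture("scene")
crop(t,230,150,400,280,4.5,"tc.png"); crop(s,190,170,330,350,3.3,"sc.png")
E
```

```text
(no output)
```

View pics/tc.png

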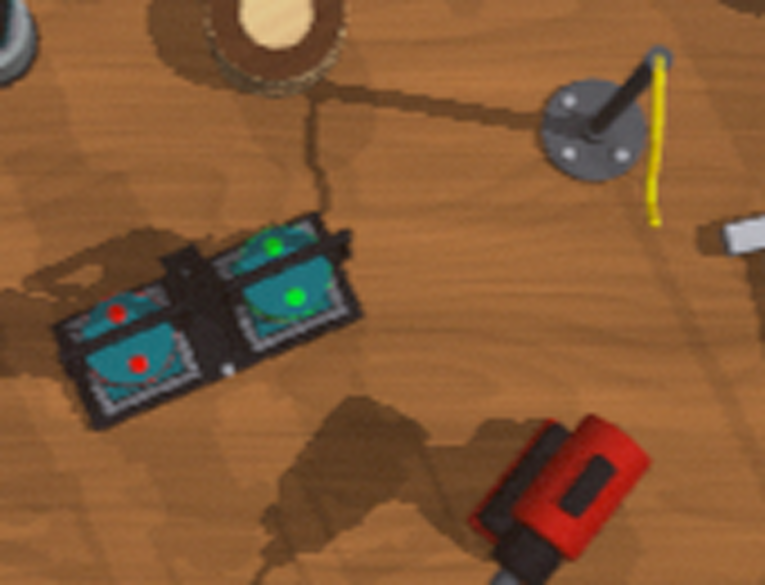

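View pics/sc.png

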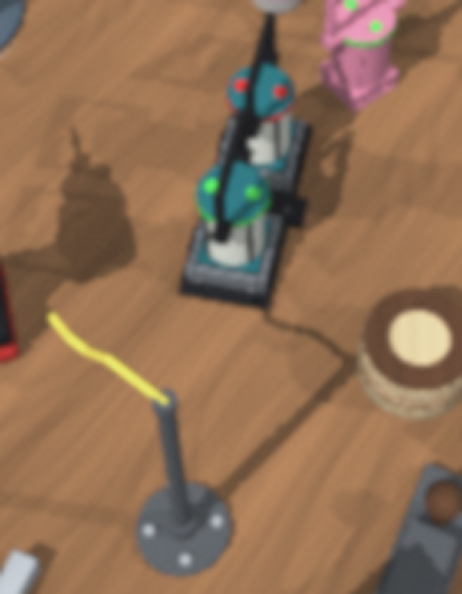

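The crop confirms it: the lamp in the right-hand bay, at crop (285,272), has a green ring and lenses. The other bay's lamp has red ones. The hook runs from the post top (660,57) to the tip (655,222).

```bash
python3 - <<'E'
from h import *
np.set_printoptions(precision=1,suppress=True)
t=cams.capture("top");s=cams.capture("scene")
def blobs(c,lo,hi,box,n):
    h=cv2.cvtColor(c["color"],cv2.COLOR_BGR2HSV);m=cv2.inRange(h,lo,hi)
    k=np.zeros_like(m);k[box[1]:box[3],box[0]:box[2]]=m[box[1]:box[3],box[0]:box[2]]
    N,_,st,ce=cv2.connectedComponentsWithStats(k); o=np.argsort(-st[1:,4])[:n]+1
    return [(ce[i],st[i,4]) for i in o]
G=((50,150,130),(75,255,255))
for c,b,nm in((t,(275,195,315,230),"t"),(s,(240,220,280,240),"s")): print(nm,blobs(c,*G,b,4))
T=lambda x,y:(x/4.5+230,y/4.5+150); S=lambda x,y:(x/3.3+190,y/3.3+170)
def show(n,a,b): print(n,*two(t,T(*a),s,S(*b)))
show("greenA",(274,246),(253,192)); show("greenB",(295,297),(211,186))
show("redA",(117,313),(281,92)); show("redB",(138,364),(241,86))
show("tip",(655,222),(52,317)); show("top",(660,57),(166,400))
print("flange",plane(t,*T(594,130),8),plane(s,*S(184,527),8))
for z in(122,):
  for p in((274,246),(295,297)): print(plane(t,*T(*p),134))
print("driver", plane(t,*T(575,480),200))
E
```

```text
t [(array([295.1, 215.5]), np.int32(15)), (array([290.3, 204.5]), np.int32(14)), (array([298., 219.]), np.int32(1)), (array([295., 220.]), np.int32(1))]
s [(array([253.5, 225.7]), np.int32(15)), (array([266.3, 228.3]), np.int32(15))]
greenA [540.9 -63.7 133.1] 0.4547655076650905
greenB [500.6 -80.7 129.6] 0.20239065781207985
redA [486.8  60.7 130.1] 0.7198808561432098
redB [446.3  43.4 128.4] 0.2517913181285483
tip [ 540.7 -337.4  275.7] 0.8909824821371506
top [ 662.8 -342.2  278.7] 0.28441852646226656
flange [ 660.4 -340.7    8. ] [ 663.7 -342.6    8. ]
[540.6 -63.8 134. ]
[500.  -80.6 134. ]
driver [ 355.9 -289.1  200. ]
```

The lamp is at (521,-72) with its bar at 113.6°. The hook seat is at about (567,-338), with the hook running at yaw ≈ -2°. Next I need a helper that turns a target pose into rows.

```bash
cat >> h.py <<'E'
from scipy.spatial.transform import Rotation as Ro
def rows(pos,yaw,grip,n,step=60,ang=10):
    """print n rows toward TCP pos (mm), tool down, yaw in degrees"""
    s=bot.get_state(); p=np.array(s["position"]); R=Ro.from_euler("xyz",s["orientation"]); G=Ro.from_euler("xyz",[np.pi,0,np.radians(yaw)])
    print("t",s["time_s"],"pos",p.round(1),"rpy",np.degrees(s["orientation"]).round(1),"gap",round(s["finger_gap"],1),"F",np.array(s["wrist_force"]).round(1))
    out=[]
    for i in range(n):
        d=np.array(pos)-p; rv=(R.inv()*G).as_rotvec()
        k=max(np.linalg.norm(d)/step,np.degrees(np.linalg.norm(rv))/ang,1)
        d=d/k; rv=rv/k; l=R.inv().apply(d)/1000
        out.append([grip]+[float(x) for x in l.round(3)]+[float(x) for x in rv.round(2)])
        p=p+d; R=R*Ro.from_rotvec(rv)
        if k==1: break
    print(out)
E
python3 - <<'E'
from h import *
rows([340,460,340],150,0,5)
E
```

```text
t 0.35 pos [161.6 655.3 245.1] rpy [-180.    -0.   166.1] gap 85.1 F [-0.1 -0.1  0.5]
[[0, -0.047, -0.031, -0.02, -0.0, 0.0, 0.06], [0, -0.049, -0.028, -0.02, -0.0, 0.0, 0.06], [0, -0.05, -0.025, -0.02, -0.0, 0.0, 0.06], [0, -0.052, -0.022, -0.02, -0.0, 0.0, 0.06], [0, -0.036, -0.013, -0.014, -0.0, 0.0, 0.04]]
```

```bash
python3 -m creep '[[0,-0.03,-0.02,-0.05,0,0,0.06],[0,-0.045,-0.028,-0.035,0,0,0.06],[0,-0.052,-0.028,-0.015,0,0,0.06],[0,-0.055,-0.024,0,0,0,0.06],[0,-0.055,-0.02,0,0,0,0.06]]'; python3 - <<'E'
from h import *
rows([470,260,340],132,0,5)
E
```

```text
time_s: 0.98
position: [339.1, 454.8, 347.4]
orientation: [3.141, -0.001, 2.602]
wrist_force: [0.3, 0.0, 0.6]
finger_gap: 85.4
t 0.975 pos [339.1 454.8 347.4] rpy [ 1.800e+02 -1.000e-01  1.491e+02] gap 85.4 F [0.3 0.  0.6]
[[0, -0.054, -0.026, 0.002, -0.0, -0.0, 0.08], [0, -0.056, -0.021, 0.002, -0.0, -0.0, 0.08], [0, -0.058, -0.017, 0.002, -0.0, -0.0, 0.08], [0, -0.054, -0.011, 0.002, -0.0, -0.0, 0.07]]
```

```bash
python3 -m creep '[[0,-0.054,-0.026,0,0,0,0.08],[0,-0.056,-0.021,0,0,0,0.08],[0,-0.058,-0.017,0,0,0,0.08],[0,-0.058,-0.011,0,0,0,0.08],[0,-0.058,-0.011,0,0,0,0]]'; python3 - <<'E'
from h import *
rows([532,-98,330],113.6,0,5)
E
```

```text
time_s: 1.6
position: [505.5, 195.4, 348.5]
orientation: [3.137, -0.001, 2.271]
wrist_force: [1.3, 0.1, -0.6]
finger_gap: 85.5
t 1.6 pos [505.5 195.4 348.5] rpy [ 1.797e+02 -1.000e-01  1.301e+02] gap 85.5 F [ 1.3  0.1 -0.6]
[[0, -0.049, -0.034, 0.004, 0.0, -0.0, 0.06], [0, -0.051, -0.031, 0.004, 0.0, -0.0, 0.06], [0, -0.053, -0.028, 0.004, 0.0, -0.0, 0.06], [0, -0.054, -0.025, 0.004, 0.0, -0.0, 0.06], [0, -0.051, -0.02, 0.003, 0.0, -0.0, 0.05]]
```

```bash
python3 -m creep '[[0,-0.049,-0.034,0.003,0,0,0.06],[0,-0.051,-0.031,0.003,0,0,0.06],[0,-0.053,-0.028,0.003,0,0,0.06],[0,-0.054,-0.025,0.003,0,0,0.06],[0,-0.051,-0.02,0.003,0,0,0.05]]'; python3 - <<'E'
from h import *
rows([532,-98,290],113.6,0,5)
c=cams.capture("wrist");cv2.imwrite("pics/w1.png",c["color"])
# predicted bar ends/middle
for n,X in dict(mid=(521,-72,201),ga=(541,-63.7,132),gb=(500.6,-80.7,132)).items(): print(n,proj(c,X,True))
E
```

```text
time_s: 2.22
position: [532.4, -106.8, 333.3]
orientation: [3.133, -0.002, 1.971]
wrist_force: [0.6, 0.4, -0.1]
finger_gap: 85.3
t 2.225 pos [ 532.4 -106.8  333.3] rpy [ 1.795e+02 -1.000e-01  1.129e+02] gap 85.3 F [ 0.6  0.4 -0.1]
[[0, 0.008, 0.003, 0.043, 0.01, -0.0, -0.01]]
mid [274.96594695 164.90703933]
ga [295.52753479 155.58971282]
gb [252.33112534 155.57257956]
```

View pics/w1.png

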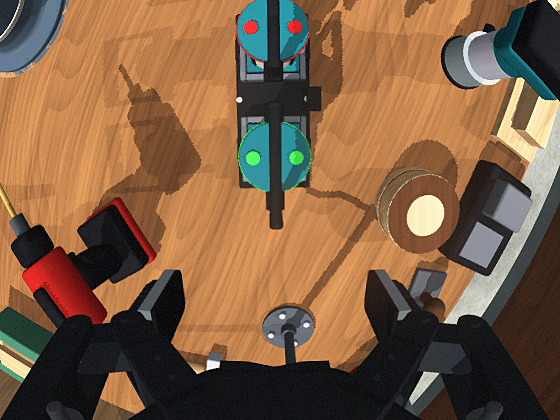

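The wrist view shows the green lenses at (252,158) and (296,158), within 3 px of where I predicted. The bar is vertical in the image and its outer end is at (277,228). The red lamp is farther up at (277,28). I'll go down over the bar, 28 mm out from its middle.

```bash
python3 -m creep '[[0,0.008,0.003,0.04,0.008,0,-0.012],[0,0,0,0.045,0,0,0],[0,0,0,0.035,0,0,0]]'; python3 - <<'E'
from h import *
rows([532.5,-98.5,188],113.6,0,5)
c=cams.capture("wrist");cv2.imwrite("pics/w2.png",c["color"])
E
```

```text
time_s: 2.65
position: [533.8, -111.4, 214.0]
orientation: [3.134, 0.008, 1.964]
wrist_force: [0.5, 1.0, -0.9]
finger_gap: 84.8
t 2.65 pos [ 533.8 -111.4  214. ] rpy [179.6   0.5 112.5] gap 84.8 F [ 0.5  1.  -0.9]
[[0, 0.013, 0.004, 0.026, 0.01, 0.01, -0.02]]
```

View pics/w2.png

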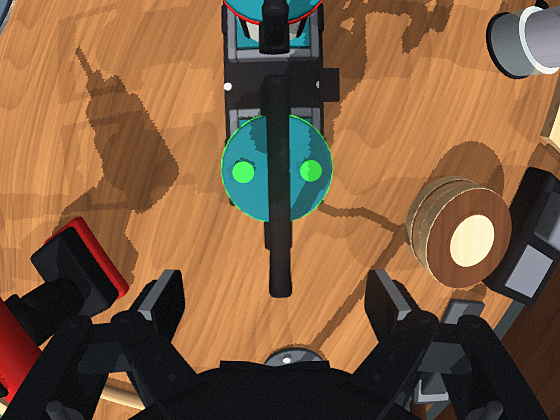

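The bar is centred between the jaws at (278,230). The tool is still 13 mm too far out, so I'll correct that, go down the rest of the way and settle.

```bash
python3 -m creep '[[0,0.013,0.004,0.013,0.008,0.005,-0.02],[0,0,0,0.012,0,0,0],[0,0,0,0,0,0,0]]'; python3 - <<'E'
from h import *
rows([532.5,-98.5,188],113.6,0,5)
c=cams.capture("wrist");cv2.imwrite("pics/w3.png",c["color"])
for n,X in dict(mid=(521,-72,201),ga=(541,-63.7,132),gb=(500.6,-80.7,132),end=(521+21.6,-72-49.5,201)).items(): print(n,proj(c,X,True))
E
```

```text
time_s: 3.08
position: [530.7, -95.2, 184.7]
orientation: [-3.134, -0.0, 1.988]
wrist_force: [0.1, -0.0, 0.3]
finger_gap: 85.5
t 3.075 pos [530.7 -95.2 184.7] rpy [-179.6   -0.   113.9] gap 85.5 F [ 0.1 -0.   0.3]
[[0, -0.004, 0.0, -0.003, -0.01, 0.0, 0.01]]
mid [271.99227929 251.8365781 ]
ga [311.12467959 204.80137716]
gb [235.25961028 203.31391335]
end [271.73656961 360.11784153]
```

View pics/w3.png

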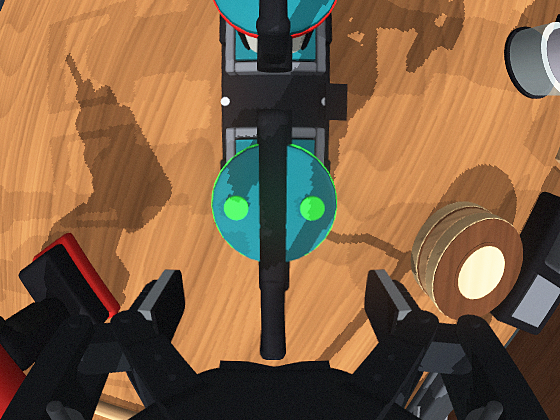

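The bar end at (272,357) and the lenses at (236,208) and (312,208) match the prediction. I'll apply the small correction and then close at 110 N.

```bash
python3 -m creep '[[0,-0.004,0,-0.003,-0.007,0,0.005],[0.3,0,0,0,0,0,0],[0.7,0,0,0,0,0,0],[1,0,0,0,0,0,0],[1,0,0,0,0,0,0]]' 110; python3 -m creep '[[1,0,0,0,0,0,0],[1,0,0,0,0,0,0],[1,0,0,0,0,0,0]]'; python3 - <<'E'
from h import *
rows([532.5,-98.5,188],113.6,1,5)
E
```

```text
time_s: 3.75
position: [534.2, -100.0, 190.9]
orientation: [3.136, 0.002, 1.982]
wrist_force: [-0.1, 0.7, 0.4]
finger_gap: 12.4
time_s: 4.12
position: [533.3, -100.5, 191.1]
orientation: [3.138, 0.002, 1.982]
wrist_force: [-1.6, -0.3, 1.6]
finger_gap: 7.9
t 4.125 pos [ 533.3 -100.5  191.1] rpy [1.798e+02 1.000e-01 1.135e+02] gap 7.9 F [-1.6 -0.3  1.6]
[[1, 0.002, 0.0, 0.003, 0.0, 0.0, -0.0]]
```

Gripped, with a gap of 7.9 mm. Now straight up.

```bash
python3 -m creep '[[1,0,0,-0.008,0,0,0],[1,0,0,-0.012,0,0,0],[1,0,0,-0.012,0,0,0],[1,0,0,-0.012,0,0,0],[1,0,0,-0.012,0,0,0]]' 110; python3 -m creep '[[1,0,0,-0.02,0,0,0],[1,0,0,-0.02,0,0,0],[1,0,0,0,0,0,0]]'; python3 - <<'E'
from h import *
rows([533,-100,301],113.6,1,5)
c=cams.capture("wrist");cv2.imwrite("pics/w4.png",c["color"])
s=cams.capture("scene");crop(s,190,130,330,310,3.3,"s4.png")
E
```

```text
time_s: 4.75
position: [531.3, -99.2, 247.1]
orientation: [-3.14, -0.001, 1.982]
wrist_force: [0.8, -0.4, -4.8]
finger_gap: 7.3
time_s: 5.12
position: [532.0, -99.8, 291.7]
orientation: [3.138, 0.001, 1.981]
wrist_force: [0.5, 0.6, -5.5]
finger_gap: 7.6
t 5.125 pos [532.  -99.8 291.7] rpy [179.8   0.  113.5] gap 7.6 F [ 0.5  0.6 -5.5]
[[1, -0.001, 0.001, -0.009, 0.0, 0.0, -0.0]]
```

View pics/w4.png

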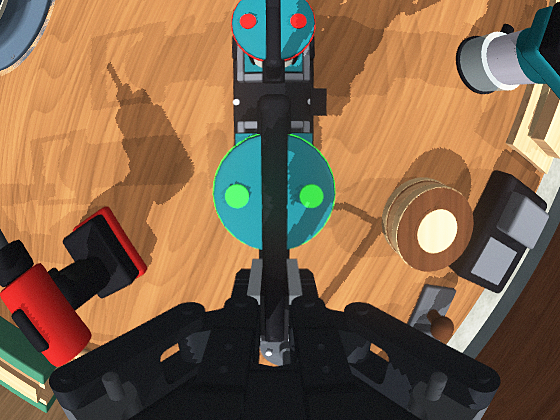

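View pics/s4.png

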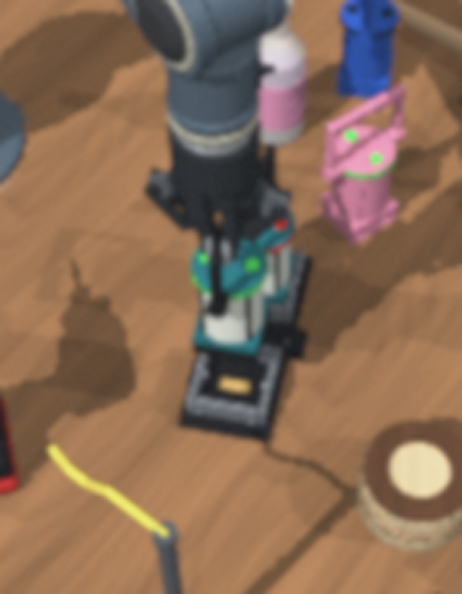

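The lamp is out: the empty bay shows at scene crop (235,385), the lamp hangs level in the grip, and the red lamp is still seated at (280,235). Next I'll carry it to just in front of the hook tip, keeping the bar above the rod and the cap below it.

```bash
python3 - <<'E'
from h import *
rows([490,-368,302],88,1,8,step=45,ang=6)
E
```

```text
t 5.225 pos [530.6 -99.3 289.6] rpy [-1.799e+02 -1.000e-01  1.135e+02] gap 8.1 F [ 0.4  0.3 -5.8]
[[1, -0.038, -0.024, -0.002, -0.0, -0.0, 0.07], [1, -0.04, -0.021, -0.002, -0.0, -0.0, 0.07], [1, -0.041, -0.018, -0.002, -0.0, -0.0, 0.07], [1, -0.042, -0.015, -0.002, -0.0, -0.0, 0.07], [1, -0.043, -0.012, -0.002, -0.0, -0.0, 0.07], [1, -0.044, -0.009, -0.002, -0.0, -0.0, 0.07], [1, -0.002, -0.0, -0.0, -0.0, -0.0, 0.0]]
```

```bash
python3 -m creep '[[1,-0.03,-0.02,-0.005,0,0,0.07],[1,-0.04,-0.021,-0.004,0,0,0.07],[1,-0.041,-0.018,-0.003,0,0,0.07],[1,-0.042,-0.015,-0.002,0,0,0.07],[1,-0.03,-0.008,0,0,0,0.07]]'; python3 - <<'E'
from h import *
rows([490,-368,302],88,1,8,step=30,ang=6)
E
```

```text
time_s: 5.85
position: [498.9, -298.1, 297.4]
orientation: [-3.131, -0.006, 1.63]
wrist_force: [0.1, 0.7, -5.8]
finger_gap: 7.7
t 5.85 pos [ 498.9 -298.1  297.4] rpy [-179.4   -0.4   93.4] gap 7.7 F [ 0.1  0.7 -5.8]
[[1, -0.029, -0.006, -0.002, -0.0, -0.0, 0.04], [1, -0.03, -0.004, -0.002, -0.0, -0.0, 0.04], [1, -0.011, -0.001, -0.001, -0.0, -0.0, 0.01]]
```

```bash
python3 -m creep '[[1,-0.024,-0.005,-0.002,-0.005,-0.005,0.04],[1,-0.024,-0.004,-0.002,-0.005,0,0.04],[1,-0.008,0,-0.001,0,0,0.01],[1,0,0,0,0,0,0]]'; python3 - <<'E'
from h import *
rows([490,-368,302],88,1,8,step=30,ang=6)
c=cams.capture("wrist");cv2.imwrite("pics/w5.png",c["color"])
for n,X in dict(tip=(541,-337.4,277),seat=(567.3,-338,265),root=(662,-341.5,281)).items(): print(n,proj(c,X,True))
s=cams.capture("scene");crop(s,150,200,300,340,4,"s5.png")
E
```

```text
time_s: 6.35
position: [488.5, -356.9, 297.6]
orientation: [-3.132, -0.003, 1.532]
wrist_force: [1.0, 1.0, -5.6]
finger_gap: 7.5
t 6.35 pos [ 488.5 -356.9  297.6] rpy [-179.4   -0.2   87.8] gap 7.5 F [ 1.   1.  -5.6]
[[1, -0.011, 0.002, -0.004, -0.01, -0.0, -0.0]]
tip [375.06018063 229.3549324 ]
seat [413.49567106 221.10191179]
root [549.10971208 227.9713148 ]
```

View pics/w5.png

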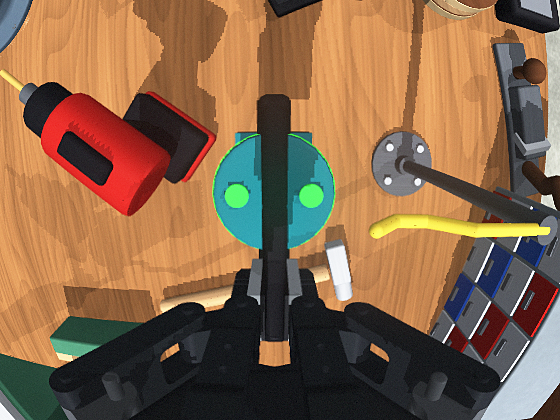

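View pics/s5.png

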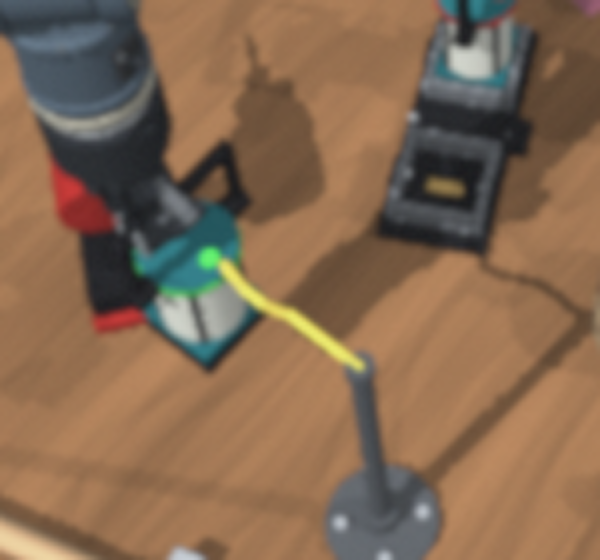

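The hook tip shows at (376,230) and its root at (547,231), both as predicted. The lamp hangs level, with its lenses at (236,196) and (312,196). I'll work out the notch position from the lenses and the bar ends.

```bash
python3 - <<'E'
from h import *
np.set_printoptions(precision=1,suppress=True)
c=cams.capture("wrist")
h=cv2.cvtColor(c["color"],cv2.COLOR_BGR2HSV);m=cv2.inRange(h,(50,180,180),(75,255,255))
N,_,st,ce=cv2.connectedComponentsWithStats(m);o=np.argsort(-st[1:,4])[:2]+1;L=ce[o];print(L,st[o,4])
p=np.array(bot.get_state()["position"]);print(p)
zb=p[2]-191+12
A=[plane(c,*q,zb+119,True) for q in L];print("lens",A,(A[0]+A[1])/2,"base z",zb, "off",(A[0]+A[1])/2-p)
d=A[1]-A[0];print("lensdir",np.degrees(np.arctan2(d[1],d[0])),"sep",np.linalg.norm(d))
for q in((274,95),(274,342)): print("end",plane(c,*q,zb+189,True))
print("tip top",plane(c,376,230,277,True),"root",plane(c,547,231,281,True))
t=cams.capture("top");crop(t,330,140,430,240,6,"t6.png")
E
```

```text
[[305.2 188.3]
 [241.2 186.3]] [39 16]
[ 489.  -355.9  297.9]
lens [array([ 509.3, -323.2,  237.9]), array([ 471.6, -320.6,  237.9])] [ 490.4 -321.9  237.9] base z 118.93317036871741 off [  1.5  34.  -60. ]
lensdir 176.17660392564682 sep 37.83430984202265
end [ 493.5 -273.4  307.9]
end [ 489.5 -378.4  307.9]
tip top [ 541.8 -336.9  277. ] root [ 660.8 -342.3  281. ]
```

```bash
python3 -m creep '[[1,-0.011,0,-0.003,-0.008,0,0],[1,0,0,0,0,0,0]]'; python3 - <<'E'
from h import *
rows([565,-367.5,301],88,1,5,step=20)
E
```

```text
time_s: 6.8
position: [489.2, -366.9, 301.6]
orientation: [3.141, -0.003, 1.536]
wrist_force: [-0.1, 1.4, -5.6]
finger_gap: 7.7
t 6.8 pos [ 489.2 -366.9  301.6] rpy [180.   -0.2  88. ] gap 7.7 F [-0.1  1.4 -5.6]
[[1, 0.001, 0.02, 0.0, 0.0, -0.0, 0.0], [1, 0.001, 0.02, 0.0, 0.0, -0.0, 0.0], [1, 0.001, 0.02, 0.0, 0.0, -0.0, 0.0], [1, 0.0, 0.016, 0.0, 0.0, -0.0, 0.0]]
```

```bash
python3 -m creep '[[1,0,0.018,0,0,0,0],[1,0,0.018,0,0,0,0],[1,0,0.018,0,0,0,0],[1,0,0.012,0,0,0,0],[1,0,0,0,0,0,0]]'; python3 - <<'E'
from h import *
rows([565,-367.5,301],88,1,5,step=20)
c=cams.capture("wrist");cv2.imwrite("pics/w7.png",c["color"])
s=cams.capture("scene");crop(s,150,200,300,340,4,"s7.png")
E
```

```text
time_s: 7.42
position: [563.1, -367.1, 300.5]
orientation: [3.14, -0.004, 1.541]
wrist_force: [-1.6, 0.6, -5.6]
finger_gap: 7.8
t 7.425 pos [ 563.1 -367.1  300.5] rpy [179.9  -0.2  88.3] gap 7.8 F [-1.6  0.6 -5.6]
[[1, -0.0, 0.002, -0.001, 0.0, -0.0, 0.01]]
```

View pics/w7.png

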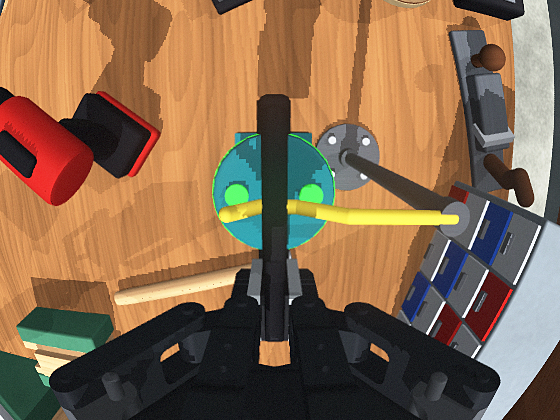

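View pics/s7.png

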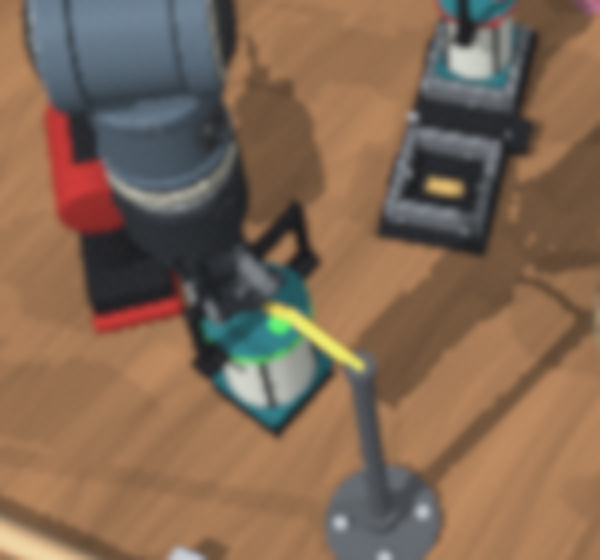

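The rod passes through the window under the bar: tip at (222,215), bar at x≈274. I'll shift forward 2 mm and lower.

```bash
python3 -m creep '[[1,0,0.002,0.01,0,0,0.005],[1,0,0,0.01,0,0,0],[1,0,0,0.006,0,0,0],[1,0,0,0,0,0,0]]'; python3 - <<'E'
from h import *
rows([565,-367.5,264],88,1,5,step=5)
c=cams.capture("wrist");cv2.imwrite("pics/w8.png",c["color"])
print([proj(c,X,True) for X in((541,-337,279),(566.5,-338,265),(661,-342,281))])
E
```

```text
time_s: 8.02
position: [561.2, -368.0, 272.5]
orientation: [-3.14, -0.006, 1.532]
wrist_force: [-0.9, 0.7, -4.9]
finger_gap: 7.4
t 8.025 pos [ 561.2 -368.   272.5] rpy [-179.9   -0.3   87.8] gap 7.4 F [-0.9  0.7 -4.9]
[[1, 0.0, 0.002, 0.005, -0.0, -0.0, -0.0], [1, 0.0, 0.002, 0.004, -0.0, -0.0, -0.0]]
[array([216.88014805, 231.51340514]), array([279.93142619, 220.95524868]), array([486.07404154, 231.31790808])]
```

View pics/w8.png

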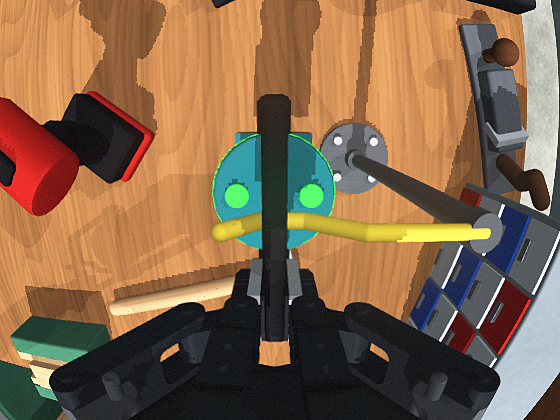

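It matches: the tip is at (216,231) as predicted. The seat's middle should be at x≈280 and the bar is at 274, so I'll go 4 mm forward while lowering the last bit.

```bash
python3 -m creep '[[1,0,0.004,0.003,0,0,0],[1,0,0,0.002,0,0,0],[1,0,0,0,0,0,0]]'; python3 -m creep '[[1,0,0,0.002,0,0,0],[1,0,0,0,0,0,0]]'; python3 - <<'E'
from h import *
rows([565,-367.5,264],88,1,5,step=5)
E
```

```text
time_s: 8.45
position: [566.0, -368.6, 268.3]
orientation: [3.141, -0.004, 1.532]
wrist_force: [0.1, -0.7, -4.9]
finger_gap: 8.0
time_s: 8.7
position: [566.1, -368.6, 266.3]
orientation: [3.141, -0.004, 1.532]
wrist_force: [-0.4, 0.1, -6.4]
finger_gap: 7.2
t 8.7 pos [ 566.1 -368.6  266.3] rpy [179.9  -0.2  87.8] gap 7.2 F [-0.4  0.1 -6.4]
[[1, 0.001, -0.001, 0.002, 0.0, -0.0, -0.0]]
```

```bash
python3 -m creep '[[1,0,0,0.002,0,0,0],[1,0,0,0,0,0,0]]'; python3 -m creep '[[1,0,0,0.002,0,0,0],[1,0,0,0,0,0,0]]'
```

```text
time_s: 8.95
position: [566.0, -368.7, 264.3]
orientation: [3.141, -0.004, 1.532]
wrist_force: [-1.0, -0.4, -5.1]
finger_gap: 8.0
time_s: 9.2
position: [566.3, -368.9, 263.6]
orientation: [3.139, -0.004, 1.532]
wrist_force: [-0.2, 1.0, -5.6]
finger_gap: 7.8
```

```bash
python3 -m creep '[[1,0,0,0.002,0,0,0],[1,0,0,0,0,0,0]]'; python3 -m creep '[[1,0,0,0.002,0,0,0],[1,0,0,0,0,0,0]]'; python3 - <<'E'
from h import *
c=cams.capture("wrist");cv2.imwrite("pics/w9.png",c["color"])
s=cams.capture("scene");crop(s,150,200,300,340,4,"s9.png")
E
```

```text
time_s: 9.45
position: [566.3, -369.0, 263.4]
orientation: [3.138, -0.005, 1.532]
wrist_force: [-0.6, 0.7, -2.9]
finger_gap: 8.0
time_s: 9.7
position: [566.3, -369.0, 263.3]
orientation: [3.136, -0.005, 1.532]
wrist_force: [-2.1, 2.3, -1.0]
finger_gap: 7.6
```

View pics/w9.png

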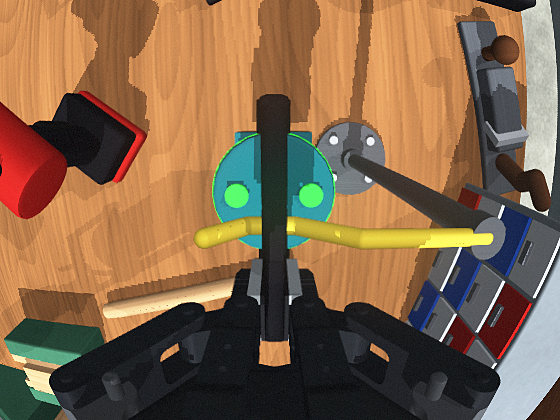

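The load on the wrist has dropped from -5.7 to about -1 N at the expected height, so the notch is on the rod in the flat of the seat. I'll open gradually and retreat straight up.

```bash
python3 -m creep '[[0.85,0,0,0,0,0,0],[0.75,0,0,0,0,0,0],[0.65,0,0,0,0,0,0],[0.5,0,0,0,0,0,0],[0.5,0,0,0,0,0,0]]' 20; python3 - <<'E'
from h import *
c=cams.capture("wrist");cv2.imwrite("pics/w10.png",c["color"])
E
```

```text
time_s: 10.42
position: [567.7, -370.2, 262.8]
orientation: [3.133, -0.002, 1.532]
wrist_force: [-0.7, -0.0, -1.3]
finger_gap: 42.5
```

View pics/w10.png

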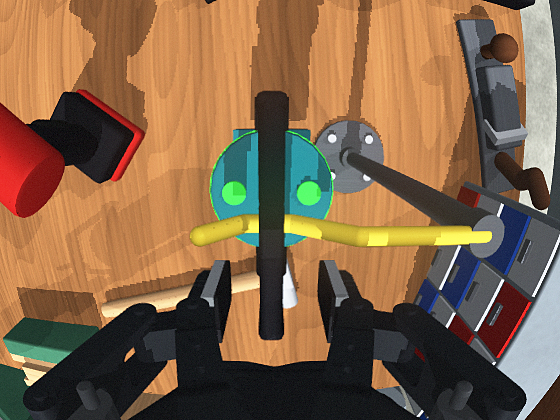

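The jaws are open, with pads at x≈225 and 325, clear of the bar at x≈271. The lamp hangs on the rod, so I'll retreat upward.

```bash
python3 -m creep '[[0.4,0,0,-0.015,0,0,0],[0.4,0,0,-0.025,0,0,0],[0.4,0,0,-0.035,0,0,0],[0.4,0,0,-0.04,0,0,0],[0.4,0,0,-0.04,0,0,0]]'; python3 -m creep '[[0.4,-0.04,0,0,0,0,0],[0.4,-0.04,0,0,0,0,0],[0.4,-0.03,0,0,0,0,0],[0.4,0,0,0,0,0,0],[0.4,0,0,0,0,0,0]]'; python3 - <<'E'
from h import *
c=cams.capture("wrist");cv2.imwrite("pics/w11.png",c["color"])
s=cams.capture("scene");crop(s,150,130,350,340,2.8,"s11.png")
t=cams.capture("top");cv2.imwrite("pics/t11.png",t["color"])
E
```

```text
time_s: 11.1
position: [565.7, -369.7, 423.4]
orientation: [3.136, -0.003, 1.531]
wrist_force: [1.4, 0.3, 0.1]
finger_gap: 51.0
time_s: 11.72
position: [562.9, -482.5, 434.8]
orientation: [3.124, 0.006, 1.535]
wrist_force: [-0.9, -0.2, 0.1]
finger_gap: 51.1
```

View pics/w11.png

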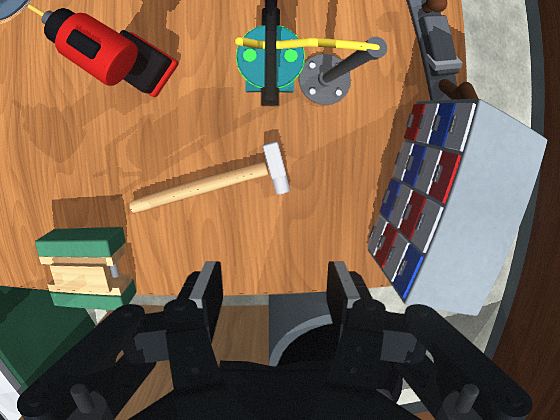

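View pics/s11.png

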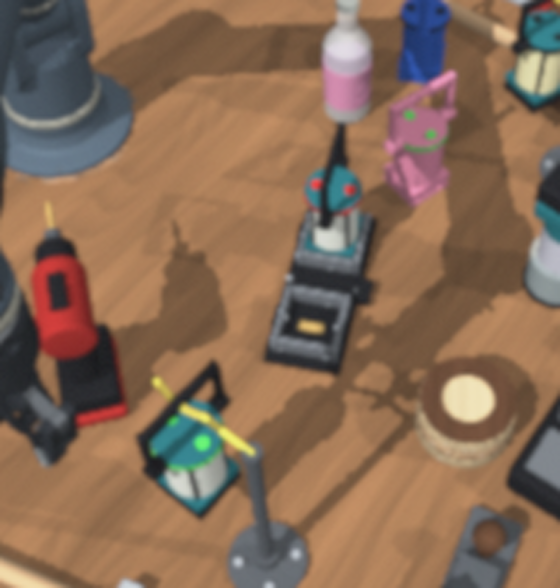

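View pics/t11.png

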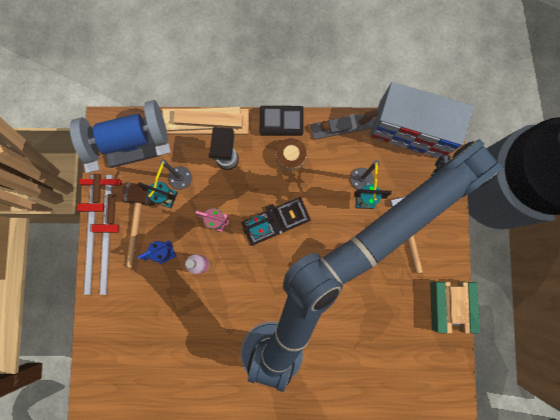

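The lamp hangs on the rod with its bar across the seat, at wrist (268,45) and scene crop (190,440). The red lamp, the lit lamp, the driver and the rest look to be where they started. I'll wait a second, then check stillness and position.

```bash
cat > chk.py <<'E'
from h import *
np.set_printoptions(precision=1,suppress=True)
c=cams.capture("wrist");s=cams.capture("scene")
def lens(c,b):
    h=cv2.cvtColor(c["color"],cv2.COLOR_BGR2HSV);m=cv2.inRange(h,(50,150,150),(75,255,255));k=np.zeros_like(m);k[b[1]:b[3],b[0]:b[2]]=m[b[1]:b[3],b[0]:b[2]]
    k=cv2.morphologyEx(k,cv2.MORPH_OPEN,np.ones((2,2)))
    N,_,st,ce=cv2.connectedComponentsWithStats(k);o=np.argsort(-st[1:,4])[:2]+1;return ce[sorted(o,key=lambda i:ce[i][0])]
W=lens(c,(225,30,315,75));S=lens(s,(195,270,240,300))
print(bot.get_state()["time_s"],W,S)
Q=[plane(c,*q,204,True) for q in W];print("lens mid at z=85+119",(Q[0]+Q[1])/2)
d=s["color"].astype(int)-cv2.imread("pics/scene0.png").astype(int);m=(np.abs(d).max(2)>40).astype(np.uint8)*255
cv2.imwrite("pics/diff.png",m)
E
python3 chk.py; python3 -m creep '[[0.4,0,0,0,0,0,0],[0.4,0,0,0,0,0,0],[0.4,0,0,0,0,0,0],[0.4,0,0,0,0,0,0],[0.4,0,0,0,0,0,0]]';python3 chk.py
```

```text
11.975 [[250.4  56.3]
 [291.3  56.8]] []
lens mid at z=85+119 [ 570.1 -339.8  204. ]
time_s: 12.6
position: [563.8, -480.6, 434.5]
orientation: [3.124, 0.004, 1.538]
wrist_force: [-0.5, -0.3, -0.3]
finger_gap: 51.2
12.7 [[250.   57.7]
 [290.9  58. ]] []
lens mid at z=85+119 [ 570.1 -339.8  204. ]
```

View pics/diff.png

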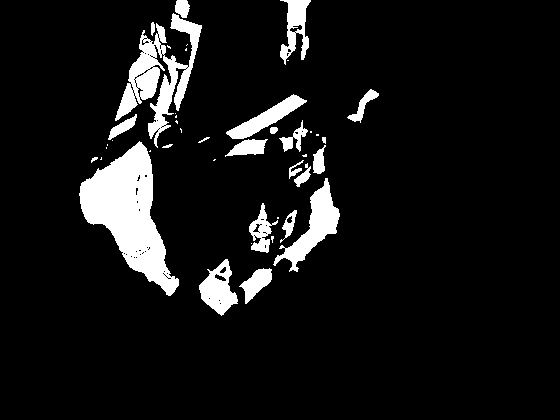

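The lamp isn't moving: its lens midpoint read (570.1,-339.8) both times, about 4 mm from the seat's middle. The difference picture shows only the arm, shadows and the moved lamp. I'm handing the job in.

```bash
python3 -c "
from plant import bot
print(bot.job_done())"
```

```text
the job is handed in; nothing more can be done
None
```

The green-lit lamp is out of the dock and hanging by its notch on the empty post's hook. I handed the job in at about 12.7 s of robot time; no verdict is reported.

I gripped the handle bar about 30 mm off its middle at 110 N, pulled the lamp straight up, and turned it to line up with the hook. I then passed the rod through the handle window, lowered until the post took the weight, let go and backed the arm away.

**Last checks:**
- **Position:** the lamp's lens midpoint is about 4 mm from the middle of the hook's seat. That reading assumes the lamp hangs plumb, and I did not measure its tilt separately; it looks upright in the pictures.
- **Stillness:** the reading was the same in two pictures taken about 0.7 s apart.
- **Wrist force:** about 0 after release.
- **Other things on the bench:** comparing the scene picture with the first one shows only the arm, shadows and the moved lamp. The charging lamp, the lit lamp and the bystanders look unmoved, though the arm hides the driver in the top view.
- **Failed check:** the search for the green lenses in the scene camera found nothing, so the position rests on the wrist camera alone.

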